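# Restock the snack compartment of a minibar trolley, fresh tins under older ones

### The arm

A 6-joint arm with a two-finger parallel gripper is mounted at the origin on the work surface. World frame = base frame: x ahead of the robot, y to its left, z up, the work surface at z = 0. Lengths are in m, angles in rad, forces in N, time in s.
With the tool pointing down it reaches from about 0.375 to 0.9 m from the base axis. Payload 3.1 kg.
Tool frame: the origin (TCP) lies midway between the tips of the shut fingers; the grasp point (between the pads) lies 19 mm behind it (manip.grip_depth is the distance from the TCP to the grasp point, in m); z points along the fingers, y is the line along which they close (so a half turn about z gives the same grasp; the last joint's range is limited). The gripper opens to 85 mm and grips with 20 to 120 N. Pads are 22 mm wide; open, the fingers measure 114 mm over their backs; the gripper's body (76 mm by 85 mm) begins 54 mm behind the grasp point. The pads swing forward as they close: fully open they stand 13 mm farther back than shut.
Start: joints at [-1.367, 0.527, 1.433, -0, 1.181, -0.178], TCP at [0.233, -0.58, 0.208] pointing down, gripper open.
Joint ranges: [-3.08, 3.08], [-0.75, 2.2], [0.22, 2.44], [-1.43, 4.57], [0, 2.65], [-2.85, 2.85]. Speed limits (rad/s): [2.79, 2.79, 3.14, 3.14, 3.14, 3.14].

### API

Orientations are given as a unit quaternion [x, y, z, w].
In Python, from station import telemetry, snapshot, manip gives the robot as it stands. The module is installed in compiled form; this text tells all that it offers.
- The arm moves only by the shell command python3 -m crank 'ROWS' [OPENING] [FORCE]. ROWS is text: rows parted by semicolons, each of 6 numbers parted by spaces: the shift along the tool's x, y, z as a fraction of full scale, then the turn, a rotation vector about the tool's x, y, z as a fraction of full scale. A call has exactly 5 rows; each row shifts and turns the commanded pose from where the row before left it, along the tool's axes as they then stand; what a row does not reach is not made up. Full scale, the value 1, is 4 cm for a shift and 90 degrees for a turn. A row lasts 1/10 s, in which the tool goes at most 50 mm and 8.59 degrees, less where a joint would pass 70% of its speed; a pose out of reach is approached as far as the arm can. A call with a number of a shift or a turn outside -1 to 1 is refused whole. A call with a gripper value outside its range is refused whole. OPENING is the opening, from -1 (shut) to 1 (fully open), set as the call begins (- or left out, the last holds). The fingers move at their own pace and stop on an object; FORCE is the grip in N (left out, the last holds). Time passes only in rows, so rows that do not move let the fingers close, or fill a call up. It gives the time, the measured TCP pose, the force, the opening and the grip force at its end, in the units of the state.
- telemetry.sense(): the state, without advancing time (a new reading comes with each control period).
- snapshot(name): name is "side" or "top" or "wrist"; returns a dict with "image" (480x640x3 uint8, red, green, blue), "depth" (480x640 float32, m along the optical axis (not along the pixel's ray), 0 where there is no reading), "camera_matrix" (3x3 intrinsics, pixels), "rvec" (rotation vector, rad) and "tvec" (3), from world to camera coordinates, as OpenCV has them. Camera axes: x right, y down, z forward; pixel columns grow to the right and rows downward; lengths in m; the calibration is good to about 2 mm. A picture is of the moment at which its call begins.
- manip.sign_off(): hands the job in; it is judged then, once.
The state is a dict: "t": time; "q": joint angles; "qd": joint speeds; "tau": joint torques, N m; "tcp_pos": TCP position; "tool_rot": TCP orientation; "force": force on the tool from outside, world axes, zero at the start; "ft_torque": the same for the moment, N m; "finger_gap": opening from 0.0 (shut) to 1.0 (fully open); "gripper_force": force on a finger pad.
Only numpy, scipy, OpenCV 4.12 (cv2) and the standard library are available. Lean on these libraries where they do the work, as an engineer would, in place of code of your own. Each camera call takes 0.05 s, during which the arm holds its last target. There are 200 camera calls.

### The job

Restock the open snack compartment first in, first out: stack the two blue mint tins squarely on the blue liner, lengthwise along it, and the two red nut tins on the round pink liner, in each stack the fresh tin (green dot) at the bottom and the older tin (yellow dot) on top of it. The older mint tin already lies on its liner, so take it out for a moment and put it back once the fresh one is underneath. Keep all tins lid up, and leave the glass, the tongs and the copper cap standing where they are.

Things in the scene. Friction and masses are not known exactly. Their poses are not given: they have to be found in the camera images.
- mint_fresh: fresh mint tin: flat blue hinged tin, 95 x 60 x 20 mm, green dot in a white ring (29 mm across) in the middle of its lid, about 60 g. Starts on the trolley top. Origin at the centre of its underside, x along its 95 mm length, z up through the lid.
- mint_old: older mint tin: same blue tin, 95 x 60 x 20 mm, about 60 g, with a plain yellow dot (29 mm) on its lid. Starts lying on the blue liner in the compartment. Origin at the centre of its underside, x along its 95 mm length, z up.
- nut_fresh: fresh nut tin: flat round red tin with steel rims, 62 mm in diameter (63 over the rims), 25 mm high, green dot in a white ring on its lid, about 90 g. Starts on the trolley top. Origin at the centre of its underside, z up.
- nut_old: older nut tin: same round red tin, 62 mm in diameter, 25 mm high, about 90 g, with a plain yellow dot on its lid. Starts on the trolley top. Origin at the centre of its underside, z up.
- compartment: fixed glossy black box at left; origin under its centre, x along its length. Two bays centred at x -77.5 and +77.5 mm, each 150 (x) by 140 (y) inside; floor 4 mm up, walls 5 thick and 60 high, divider 40 high; 40 mm ledge with button at its -x end, 60 high. Door hinged on top of the +y wall, standing open, leaning out 13 to 22 degrees, edge about 205 mm up.
- mint_liner: blue rectangular liner fixed on the floor of one of the two bays (which one changes), centred in it: 112 x 76 mm, 3 mm thick. Origin at the centre of its underside (4 mm above the trolley top), x along its 112 mm length, which lies across the compartment (along the compartment's y). Mint tins lie on its top, their length along its x.
- nut_liner: round pink liner fixed on the floor of the other bay, centred in it: 84 mm in diameter, 3 mm thick. Origin at the centre of its underside (4 mm above the trolley top).
- tumbler: frosted glass tumbler, 78 mm across the rim, 90 mm high, standing on the trolley top to the right. Origin at the centre of its underside. Not to be moved.
- tongs: silver ice tongs lying on the trolley top, about 158 mm long (along their x), 40 mm wide, 12 mm high, beyond the loose tins. Origin on the trolley top under their middle. Not to be moved.
- cap: copper cocktail shaker cap, 45 mm in diameter, 30 mm high, standing among the tins. Origin at the centre of its underside. Not to be moved. (A copper shaker 75 mm wide and 164 mm high and two 108 mm miniature bottles also stand on the far side, beyond x = 0.78.)
Mind the look-alikes: they are no part of the job. What is shaped like the mint_fresh but turquoise is not meant.

How it is judged:
At the end, for the whole second after the job is handed in: Fresh mint tin on the blue liner, older mint tin on it; fresh nut tin on the round pink liner, older nut tin on it. Each tin flat, lid up, at rest, centred within 13 mm on what it lies on; mint tins lengthwise within 0.2 rad of the liner or the tin below (horizontal distance between mint_fresh and mint_liner below 0.013 m and z of mint_fresh in the frame of mint_liner below 0.007 m and angle between the x axis of mint_fresh and the x axis of mint_liner, either way round below 0.2 rad and angle between each of mint_fresh, mint_old, nut_fresh, nut_old's own z axis and vertical below 0.08 rad and horizontal distance between mint_old and mint_fresh below 0.013 m and z of mint_old in the frame of mint_fresh between 0.016 and 0.024 m and angle between the x axis of mint_old and the x axis of mint_fresh, either way round below 0.2 rad and horizontal distance between nut_fresh and nut_liner below 0.013 m and z of nut_fresh in the frame of nut_liner below 0.007 m and horizontal distance between nut_old and nut_fresh below 0.013 m and z of nut_old in the frame of nut_fresh between 0.021 and 0.029 m and linear speed of each of mint_fresh, mint_old, nut_fresh, nut_old below 0.02 m/s); the robot touches nothing.
It fails at once if the frosted tumbler was pushed more than 25 mm or tipped (distance of tumbler from where it was at the start of the episode above 0.025 m or angle between tumbler's own z axis and vertical above 0.35 rad).
It fails at once if the ice tongs were moved more than 25 mm (distance of tongs from where it was at the start of the episode above 0.025 m).
It fails at once if the copper cap was pushed more than 25 mm or tipped over (distance of cap from where it was at the start of the episode above 0.025 m or angle between cap's own z axis and vertical above 0.5 rad).
It also fails if it takes over 120 s, if anything falls off the work surface, if the arm or the gripper's body presses on something with over 40 N, if the wrist force passes 120 N, or if a joint passes its speed limit or range.

## Working session

There is one attempt and no reset: what is moved stays moved. The work goes in short steps, Python scripts to look and compute and a shell command to move; the robot and the scene stay as the last step left them, time stands still between calls to the robot, and variables do not carry over. Pictures are saved under pics/ and viewed, at most 14 in all, crops included, and the job is handed in when it is done.

```bash
mkdir -p pics; cat > h.py <<'E'
import numpy as np,cv2
from scipy.spatial.transform import Rotation as R
from station import telemetry,snapshot,manip
def save(n,f):
    s=snapshot(n); cv2.imwrite('pics/'+f+'.png',s['image'][:,:,::-1]); np.savez('pics/'+f+'.npz',**s); return s
def ld(f): return dict(np.load('pics/'+f+'.npz'))
def world(s,u,v,z=None):
    Rm=cv2.Rodrigues(s['rvec'])[0];t=np.ravel(s['tvec']);K=s['camera_matrix']
    ray=np.linalg.inv(K)@np.array([u,v,1.])
    d=Rm.T@ray;c=-Rm.T@t
    if z is None: k=np.median(s['depth'][int(v)-1:int(v)+2,int(u)-1:int(u)+2])
    else: k=(z-c[2])/d[2]
    return c+k*d
def go(xyz,yaw):
    """deltas in tool frame, in units, to TCP target pointing down with tool y along yaw"""
    s=telemetry.sense();r=R.from_quat(s['tool_rot']);p=np.array(s['tcp_pos'])
    y=np.array([np.cos(yaw),np.sin(yaw),0]);best=None
    for sg in (1,-1):
        z=np.array([0,0,-1.]);T=R.from_matrix(np.c_[np.cross(sg*y,z),sg*y,z])
        rv=(r.inv()*T).as_rotvec()
        if best is None or np.linalg.norm(rv)<np.linalg.norm(best):best=rv
    print('shift units(4cm)',np.round(r.inv().apply(np.array(xyz)-p)/.04,3),'turn deg',np.round(np.degrees(best),2),'units',np.round(best/(np.pi/2),4),'q6',s['q'][5],'gap',s['finger_gap'],'t',s['t'])
E
python3 - <<'E'
from h import *
print(telemetry.sense(), manip.grip_depth)
for n in ('top','side'): save(n,n+'0')
E
```

```text
{'t': 0.0, 'q': array([-1.36650620e+00,  5.28491747e-01,  1.43391666e+00, -4.20823148e-05,
        1.18141168e+00, -1.78509194e-01]), 'qd': array([-0.00011254, -0.00076723,  0.00065122, -0.00200385, -0.00089835,
       -0.0011717 ]), 'tau': array([-3.25212441e-04, -4.42349660e+01, -1.78023988e+01, -8.68244979e-05,
        8.53881153e-03, -7.58409442e-06]), 'tcp_pos': array([ 0.2332983 , -0.57898238,  0.20711341]), 'tool_rot': array([ 9.81736802e-01,  1.90240928e-01, -3.38115124e-05, -1.11337564e-03]), 'force': array([ 0.73252855, -0.91361079, -0.29706222]), 'ft_torque': array([-0.02551088, -0.03129135,  0.00050492]), 'gripper_force': 0.0, 'finger_gap': 1.0030810639968482} 0.0187
```

View pics/top0.png

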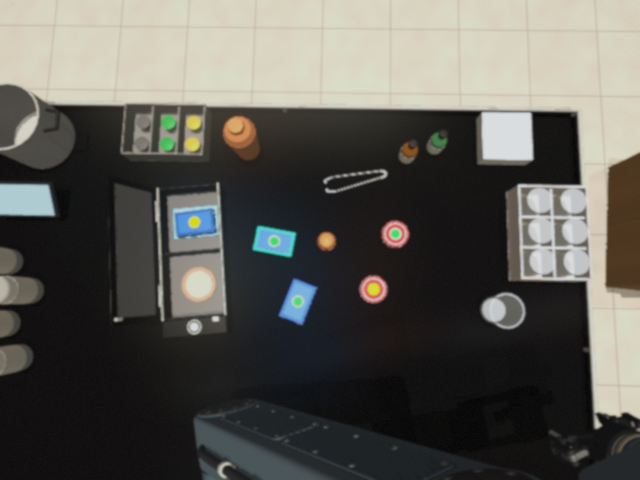

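View pics/side0.png

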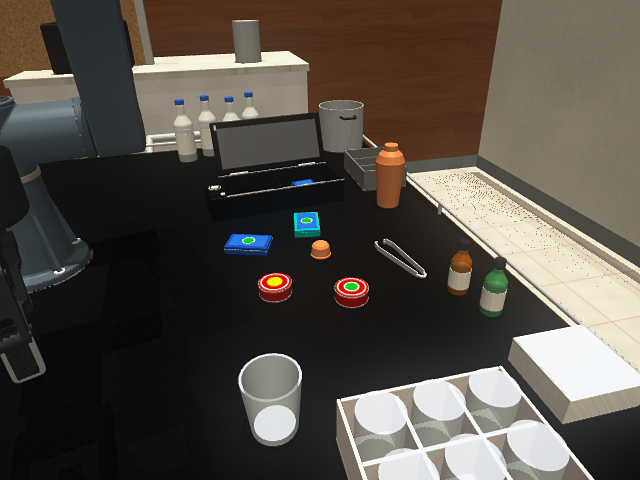

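Top: the candidates for mint_fresh are the tin at (298,301) and the tin at (274,241). The second has a turquoise rim, so it is the look-alike, and the plain blue one at (298,301) fits. The old mint tin is at (194,222) in the far bay and the pink liner at (199,284) in the near bay. nut_fresh (green) is at (395,234), nut_old (yellow) at (373,289), the cap at (326,241), the tongs at (355,181) and the tumbler at (503,310).

The next step is an enlarged crop to confirm.

```bash
python3 - <<'E'
from h import *
s=ld('top0')
im=s['image'][170:340,150:420,::-1]
cv2.imwrite('pics/crop0.png',cv2.resize(im,None,fx=2.9,fy=2.9,interpolation=cv2.INTER_CUBIC))
Rm=cv2.Rodrigues(s['rvec'])[0];print('cam',-Rm.T@np.ravel(s['tvec']))
for n,u,v,z in [('mf',298,301,.02),('decoy',274,241,.02),('mo',194,222,.027),('pink',199,284,.007),('nf',395,234,.025),('no',373,289,.025),('cap',326,241,.03),('tum',503,310,.0)]:
    print(n,world(s,u,v,z).round(4),world(s,u,v).round(4))
hsv=cv2.cvtColor(s['image'],cv2.COLOR_RGB2HSV)
# blue, red regions
for n,lo,hi,z in [('blue',(100,120,90),(125,255,255),.02),('green',(50,100,80),(75,255,255),.02),('yellow',(22,120,120),(34,255,255),.025),('red',(165,120,80),(180,255,255),.025)]:
    m=cv2.inRange(hsv,lo,hi);k,l,st,c=cv2.connectedComponentsWithStats(m)
    for i in range(1,k):
        if st[i,4]>25 and 150<c[i][0]<430 and 170<c[i][1]<340:
            pts=np.argwhere(l==i)[:,::-1]
            w=np.array([world(s,a,b,z)[:2] for a,b in pts],np.float32)
            print(n,c[i].round(1),st[i,4],'rect',cv2.minAreaRect(w))
E
```

```text
cam [ 0.45184479 -0.12714481  1.12838811]
mf [ 0.4487 -0.049   0.02  ] [ 0.4487 -0.0489  0.0188]
decoy [0.5923 0.0136 0.02  ] [0.5924 0.0137 0.0195]
mo [0.6345 0.2101 0.027 ] [0.6347 0.2104 0.0259]
pink [0.4847 0.195  0.007 ] [0.4847 0.1953 0.0058]
nf [ 0.6142 -0.2797  0.025 ] [ 0.6143 -0.2798  0.0244]
no [ 0.4808 -0.2274  0.025 ] [ 0.4808 -0.2275  0.0246]
cap [ 0.5934 -0.1132  0.03  ] [ 0.5938 -0.1132  0.0269]
tum [ 0.4376 -0.5429  0.    ] [ 0.4376 -0.5418  0.003 ]
blue [194.8 222.8] 738 rect ((0.6341822147369385, 0.20998580753803253), (0.0593259334564209, 0.09582267701625824), 8.913533210754395)
blue [273.9 240.9] 352 rect ((0.5929070115089417, 0.014023266732692719), (0.07617509365081787, 0.04224960505962372), 79.77967071533203)
blue [297.1 301.2] 572 rect ((0.448927104473114, -0.04803360253572464), (0.06495047360658646, 0.09946435689926147), 69.7603988647461)
green [395.  233.4] 46 rect ((0.6162223815917969, -0.28042909502983093), (0.01728443242609501, 0.014557388611137867), 0.05162447690963745)
green [273.8 240.9] 48 rect ((0.5934574604034424, 0.014880094677209854), (0.01728106662631035, 0.01709454134106636), 1.9674654006958008)
green [297.4 300.9] 47 rect ((0.4487011432647705, -0.047800999134778976), (0.014224434271454811, 0.016799364238977432), 1.2105408906936646)
yellow [194.  221.7] 72 rect ((0.6360375881195068, 0.21080157160758972), (0.022449038922786713, 0.019668959081172943), 3.2922513484954834)
yellow [373.2 288.8] 115 rect ((0.48204952478408813, -0.22860027849674225), (0.02607640251517296, 0.02626660093665123), 1.1671510934829712)
```

View pics/crop0.png

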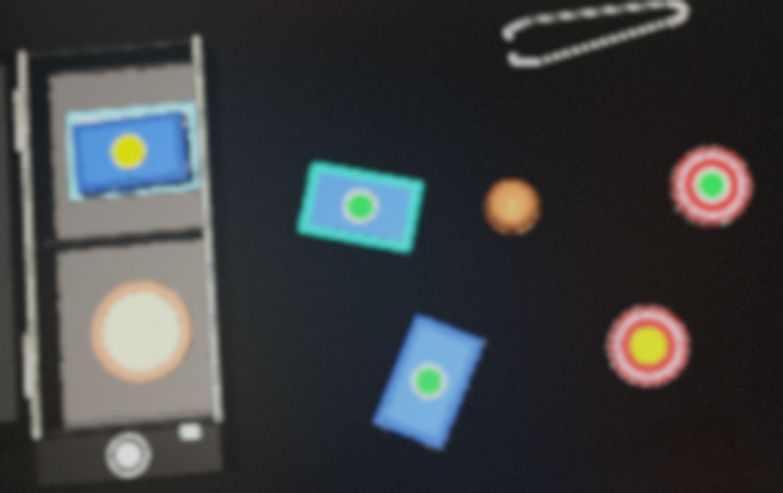

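Confirmed: the plain blue tin with the green dot is mint_fresh, at crop (428,381). The tin at crop (360,206) has the turquoise border and is left alone. Next I get the compartment yaw and liner centres.

```bash
python3 - <<'E'
from h import *
s=ld('top0')
v,u=np.mgrid[170:340,145:240]; K=s['camera_matrix'];d=s['depth'][v,u]
P=np.stack([(u-K[0,2])/K[0,0]*d,(v-K[1,2])/K[1,1]*d,d],-1).reshape(-1,3)
Rm=cv2.Rodrigues(s['rvec'])[0];W=(P-np.ravel(s['tvec']))@Rm
m=(abs(W[:,2]-.06)<.006)&(W[:,1]<.17);w=W[m]
print(len(w),cv2.fitLine(w[w[:,0]>.40][:,:2].astype(np.float32),cv2.DIST_HUBER,0,.01,.01).ravel())
# liner colours
im=s['image'];hsv=cv2.cvtColor(im,cv2.COLOR_RGB2HSV)
for p in [(194,207),(175,235),(199,268),(199,284),(170,260)]: print(p,hsv[p[1],p[0]])
for n,lo,hi,z in [('liner+tin',(85,60,90),(125,255,255),.010),('pinkrim',(0,50,130),(20,255,255),.007),('pinkall',(0,20,180),(40,255,255),.007)]:
    mk=cv2.inRange(hsv,lo,hi);mk[:,:150]=0;mk[:,225:]=0;mk[:180]=0;mk[310:]=0
    c=max(cv2.findContours(mk,0,2)[0],key=cv2.contourArea)
    wc=np.array([world(s,a,b,z)[:2] for a,b in c[:,0]],np.float32)
    print(n,cv2.minAreaRect(wc),cv2.minEnclosingCircle(wc))
mk=cv2.inRange(hsv,(165,40,80),(180,255,255))|cv2.inRange(hsv,(0,40,80),(8,255,255))
for nm,x0,y0 in [('nf',375,213),('no',353,268)]:
    q=np.argwhere(mk[y0:y0+42,x0:x0+42])[:,::-1]+[x0,y0]
    wc=np.array([world(s,a,b,.025)[:2] for a,b in q],np.float32);print(nm,cv2.minEnclosingCircle(wc))
E
```

```text
824 [0.9983807  0.05688541 0.53361243 0.13387462]
(194, 207) [ 93  49 193]
(175, 235) [ 95  71 211]
(199, 268) [ 14  77 210]
(199, 284) [ 35  21 218]
(170, 260) [ 19  18 114]
liner+tin ((0.6378616690635681, 0.21283327043056488), (0.07152096927165985, 0.10755749046802521), 6.3040080070495605) ((0.637473464012146, 0.21305710077285767), 0.06251019239425659)
pinkrim ((0.4848881959915161, 0.19632932543754578), (0.08266967535018921, 0.08605776727199554), 1.2045084238052368) ((0.4850761890411377, 0.19662655889987946), 0.04342428222298622)
pinkall ((0.4851391911506653, 0.19672466814517975), (0.08346861600875854, 0.08269771933555603), 65.37665557861328) ((0.48524391651153564, 0.19681416451931), 0.04259442910552025)
nf ((0.6147772073745728, -0.2794483006000519), 0.03535331413149834)
no ((0.4812970757484436, -0.22763733565807343), 0.03495631739497185)
```

```bash
python3 - <<'E'
from h import *
go([.6145,-.2797,.2],np.radians(4))
E
```

```text
shift units(4cm) [11.634 -3.382  0.191] turn deg [ -0.08  -0.09 -72.06] units [-0.0009 -0.001  -0.8007] q6 -0.17848586878028505 gap 0.998320718766874 t 0.1
```

```bash
python3 -m crank '0 0 0 0 0 -0.08;0 0 0 0 0 -0.08;0 0 0 0 0 -0.08;0 0 0 0 0 -0.08;0 0 0 0 0 -0.08' 1 30; python3 -m crank '0 0 0 0 0 -0.08;0 0 0 0 0 -0.08;0 0 0 0 0 -0.08;0 0 0 0 0 -0.08;0 0 0 0 0 -0.08'
python3 - <<'E'
from h import *
go([.6145,-.2797,.2],np.radians(4))
E
```

```text
t: 0.6
tcp_pos: [0.2334, -0.5793, 0.2075]
tool_rot: [0.874, 0.487, 0.0, -0.001]
force: [0.2, 0.3, 0.4]
finger_gap: 0.997
gripper_force: 0.0
t: 1.1
tcp_pos: [0.2334, -0.5793, 0.2075]
tool_rot: [0.681, 0.733, 0.0, -0.001]
force: [0.5, -0.5, -0.9]
finger_gap: 1.002
gripper_force: 0.0
shift units(4cm) [ 6.766 10.054  0.196] turn deg [-0.01 -0.07  0.23] units [-0.0001 -0.0008  0.0025] q6 -1.4403297844057996 gap 1.0015388807283498 t 1.1
```

```bash
python3 -m crank '.45 .67 0 0 0 0;.45 .67 0 0 0 0;.45 .67 0 0 0 0;.45 .67 0 0 0 0;.45 .67 0 0 0 0'>/dev/null; python3 -m crank '.45 .67 0 0 0 0;.45 .67 0 0 0 0;.45 .67 0 0 0 0;.45 .67 0 0 0 0;.45 .67 0 0 0 0' >/dev/null;python3 -m crank '.45 .67 0 0 0 0;.45 .67 0 0 0 0;.45 .67 0 0 0 0;.45 .67 0 0 0 0;0 0 0 0 0 0'
python3 - <<'E'
from h import *
go([.6145,-.2797,.2],np.radians(4))
save('wrist','w1')
E
```

```text
t: 2.6
tcp_pos: [0.5932, -0.2993, 0.2074]
tool_rot: [0.681, 0.732, 0.001, -0.0]
force: [0.2, 0.5, -0.5]
finger_gap: 0.999
gripper_force: 0.0
shift units(4cm) [0.45  0.567 0.187] turn deg [ 0.06 -0.08  0.19] units [ 0.0006 -0.0009  0.0021] q6 -0.7097320106700065 gap 0.999237009917772 t 2.6
```

View pics/w1.png

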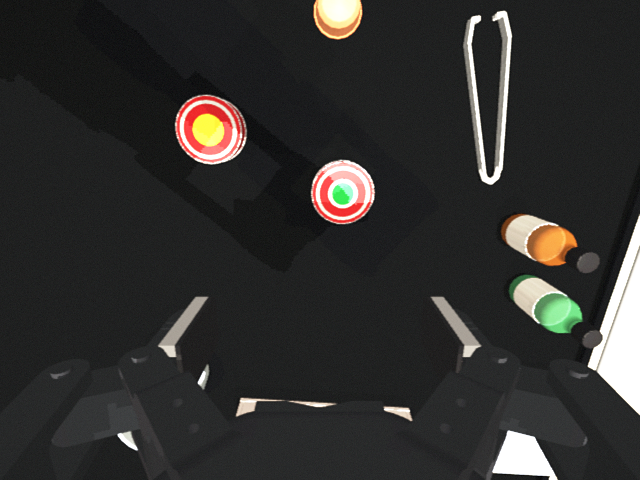

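The wrist view shows nut_fresh with its lid centre at (343,192), nut_old at (210,129) and the cap at (338,15). I compare these with the top-view positions.

```bash
python3 - <<'E'
from h import *
s=ld('w1')
for n,u,v in [('nf',343,192),('no',209,129.5),('nf l',312,191),('nf r',374,192)]: print(n,world(s,u,v,.025).round(4),world(s,u,v).round(4))
go([.6145,-.2797,.002],np.radians(4))
E
```

```text
nf [ 0.6165 -0.2801  0.025 ] [ 0.6163 -0.2797  0.0274]
no [ 0.4819 -0.2293  0.025 ] [ 0.4829 -0.2293  0.0282]
nf l [ 0.5851 -0.2813  0.025 ] [ 0.5851 -0.2812  0.026 ]
nf r [ 0.6479 -0.2778  0.025 ] [ 0.6519 -0.281   0.0018]
shift units(4cm) [0.481 0.615 5.134] turn deg [-0.04 -0.04  0.13] units [-0.0005 -0.0004  0.0014] q6 -0.7105404238494629 gap 1.003866662849707 t 2.65
```

```bash
python3 -m crank '.24 .32 .6 0 0 0;.24 .32 .8 0 0 0;0 0 .9 0 0 0;0 0 .9 0 0 0;0 0 .8 0 0 0'>/dev/null; python3 -m crank '0 0 .6 0 0 0;0 0 .3 0 0 0;0 0 .2 0 0 0;0 0 0 0 0 0;0 0 0 0 0 0'
python3 - <<'E'
from h import *
go([.6155,-.280,.003],np.radians(4))
E
```

```text
t: 3.65
tcp_pos: [0.6154, -0.2824, 0.0053]
tool_rot: [0.682, 0.731, 0.0, 0.001]
force: [0.4, -0.2, -0.0]
finger_gap: 0.999
gripper_force: 0.0
shift units(4cm) [0.06  0.006 0.057] turn deg [ 0.09  0.08 -0.08] units [ 0.001   0.0008 -0.0009] q6 -0.6633238086657529 gap 0.9992094783046421 t 3.65
```

```bash
python3 -m crank '.06 0 .04 0 0 0;0 0 0 0 0 0;0 0 0 0 0 0;0 0 0 0 0 0;0 0 0 0 0 0' -1 30;python3 -m crank '0 0 0 0 0 0;0 0 0 0 0 0;0 0 0 0 0 0;0 0 0 0 0 0;0 0 0 0 0 0'; python3 -m crank '0 0 -.3 0 0 0;0 0 -.6 0 0 0;0 0 -.8 0 0 0;0 0 -.9 0 0 0;0 0 -.9 0 0 0'
python3 - <<'E'
from h import *
go([.52,.12,.2],np.radians(4))
E
```

```text
t: 4.15
tcp_pos: [0.6147, -0.2793, 0.0027]
tool_rot: [0.682, 0.731, 0.0, 0.0]
force: [-0.2, 0.5, -1.1]
finger_gap: 0.145
gripper_force: 0.0
t: 4.65
tcp_pos: [0.6145, -0.2793, 0.0024]
tool_rot: [0.682, 0.731, -0.0, -0.0]
force: [0.2, -0.1, 0.0]
finger_gap: 0.002
gripper_force: 0.0
t: 5.15
tcp_pos: [0.6144, -0.2792, 0.1446]
tool_rot: [0.682, 0.731, 0.0, 0.0]
force: [0.1, -0.5, -0.5]
finger_gap: -0.001
gripper_force: 0.0
shift units(4cm) [10.118 -1.671 -1.387] turn deg [ 0.01  0.01 -0.07] units [ 0.0002  0.0001 -0.0007] q6 -0.6603728239887456 gap -0.00106407850248473 t 5.15
```

```bash
python3 - <<'E'
from h import *
save('wrist','w2')
s=save('side','s2'); cv2.imwrite('pics/s2c.png',cv2.resize(s['image'][150:390,160:480,::-1],None,fx=2.4,fy=2.4))
E
```

```text
(no output)
```

View pics/s2c.png

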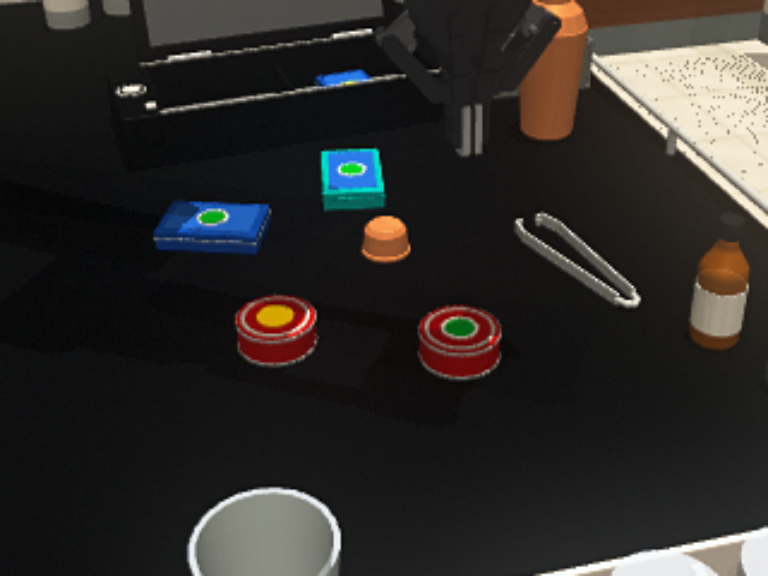

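View pics/w2.png

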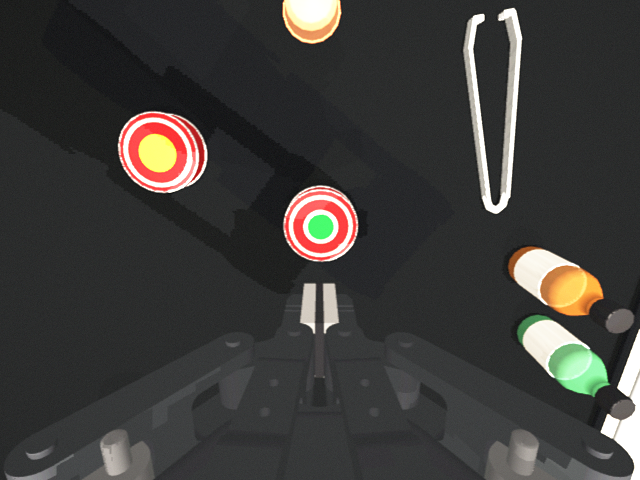

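The wrist view shows nut_fresh at (321,224), and the shut fingers have closed without it. I measure where the tin is now.

```bash
python3 - <<'E'
from h import *
s=ld('w2');Rm=cv2.Rodrigues(s['rvec'])[0];print('wcam',-Rm.T@np.ravel(s['tvec']))
for n,u,v in [('nf',321,224),('no',162,152)]: print(n,world(s,u,v,.025).round(4),world(s,u,v).round(4))
print('tip',world(s,320,284,.1446),world(s,312,290).round(4))
s1=ld('w1');Rm=cv2.Rodrigues(s1['rvec'])[0];print('wcam1',-Rm.T@np.ravel(s1['tvec']))
t=ld('side0');s2=ld('s2')
for n,u,v in [('nf',160+459/2.4,150+328/2.4),('no',160+275/2.4,150+316/2.4)]: print(n,world(s2,u,v,.025).round(4),world(s2,u,v).round(4))
print(world(t,351,287,.025),world(t,275,282,.025))
print(telemetry.sense()['tcp_pos'])
E
```

```text
wcam [ 0.6094612  -0.20774789  0.3116811 ]
nf [ 0.6163 -0.2795  0.025 ] [ 0.6163 -0.2789  0.0272]
no [ 0.4843 -0.2287  0.025 ] [ 0.4852 -0.2285  0.0271]
tip [ 0.61522865 -0.28195003  0.1446    ] [ 0.6109 -0.2691  0.1801]
wcam1 [ 0.587752   -0.22817686  0.37463879]
nf [ 0.6163 -0.2827  0.025 ] [ 0.6161 -0.2834  0.0255]
no [ 0.4823 -0.231   0.025 ] [ 0.4824 -0.2303  0.0246]
[ 0.61560216 -0.28357468  0.025     ] [ 0.48292137 -0.23223025  0.025     ]
[ 0.61840774 -0.28169101  0.1500182 ]
```

```bash
python3 - <<'E'
from h import *
s=ld('s2')
for v in range(205,222,2): print(v,[tuple(world(s,u,v).round(3)) for u in (352,355,358)])
s=ld('w2')
for v in range(276,306,4): print(v,[tuple(world(s,u,v).round(3)) for u in (308,313,331)])
E
```

```text
205 [(np.float64(0.612), np.float64(-0.29), np.float64(0.194)), (np.float64(0.616), np.float64(-0.293), np.float64(0.194)), (np.float64(0.622), np.float64(-0.293), np.float64(0.193))]
207 [(np.float64(0.612), np.float64(-0.291), np.float64(0.19)), (np.float64(0.617), np.float64(-0.293), np.float64(0.191)), (np.float64(0.622), np.float64(-0.293), np.float64(0.19))]
209 [(np.float64(0.612), np.float64(-0.29), np.float64(0.186)), (np.float64(0.616), np.float64(-0.294), np.float64(0.188)), (np.float64(0.622), np.float64(-0.293), np.float64(0.186))]
211 [(np.float64(0.612), np.float64(-0.291), np.float64(0.183)), (np.float64(0.617), np.float64(-0.293), np.float64(0.184)), (np.float64(0.622), np.float64(-0.294), np.float64(0.183))]
213 [(np.float64(0.613), np.float64(-0.29), np.float64(0.179)), (np.float64(0.617), np.float64(-0.293), np.float64(0.18)), (np.float64(0.622), np.float64(-0.292), np.float64(0.179))]
215 [(np.float64(0.719), np.float64(0.046), np.float64(0.002)), (np.float64(0.726), np.float64(0.041), np.float64(0.003)), (np.float64(0.735), np.float64(0.044), np.float64(0.0))]
2
[... 1314 characters left out ...]
.269), np.float64(0.182)), (np.float64(0.611), np.float64(-0.269), np.float64(0.183)), (np.float64(0.619), np.float64(-0.269), np.float64(0.182))]
296 [(np.float64(0.609), np.float64(-0.269), np.float64(0.186)), (np.float64(0.611), np.float64(-0.269), np.float64(0.186)), (np.float64(0.619), np.float64(-0.268), np.float64(0.186))]
300 [(np.float64(0.609), np.float64(-0.269), np.float64(0.189)), (np.float64(0.611), np.float64(-0.269), np.float64(0.189)), (np.float64(0.618), np.float64(-0.269), np.float64(0.189))]
304 [(np.float64(0.61), np.float64(-0.269), np.float64(0.193)), (np.float64(0.611), np.float64(-0.269), np.float64(0.193)), (np.float64(0.618), np.float64(-0.269), np.float64(0.192))]
```

```bash
python3 -m crank '0 0 0 0 0 0;0 0 0 0 0 0;0 0 0 0 0 0;0 0 0 0 0 0;0 0 0 0 0 0'
cat > tip.py <<'E'
from h import *
s=snapshot('side');w=snapshot('wrist');t=telemetry.sense()
print('tcp',t['tcp_pos'],'q',t['q'].round(4))
d=w['depth']
for u in (312,328):
    col=d[230:340,u]; v=230+int(np.argmax(np.array(col<.17)&(col>0))); print('wrist tip',v,world(w,u,v+1).round(4))
E
python3 tip.py; python3 -m crank '0 0 .4 0 0 0;0 0 .4 0 0 0;0 0 .4 0 0 0;0 0 .3 0 0 0;0 0 0 0 0 0';python3 tip.py
```

```text
t: 5.75
tcp_pos: [0.6141, -0.279, 0.1414]
tool_rot: [0.682, 0.731, -0.0, -0.001]
force: [-0.3, -0.2, -0.5]
finger_gap: -0.001
gripper_force: 0.0
tcp [ 0.61436146 -0.27915548  0.14187017] q [-0.5917  0.6674  1.3573 -0.      1.118  -0.6604]
wrist tip 283 [ 0.6106 -0.2688  0.1716]
wrist tip 283 [ 0.6175 -0.2687  0.1709]
t: 6.35
tcp_pos: [0.6131, -0.2784, 0.08]
tool_rot: [0.682, 0.731, -0.0, -0.002]
force: [-0.7, -0.8, -1.5]
finger_gap: 0.002
gripper_force: 0.0
tcp [ 0.61461209 -0.27934693  0.08227128] q [-0.5918  0.74    1.3964  0.      1.0055 -0.6604]
wrist tip 283 [ 0.6103 -0.2686  0.1112]
wrist tip 283 [ 0.6172 -0.2683  0.111 ]
```

```bash
python3 -m crank '0 0 0 0 0 0;0 0 0 0 0 0;0 0 0 0 0 0;0 0 0 0 0 0;0 0 0 0 0 0' 1;python3 -m crank '0 0 0 0 0 0;0 0 0 0 0 0;0 0 0 0 0 0;0 0 0 0 0 0;0 0 0 0 0 0' >/dev/null
python3 - <<'E'
from h import *
w=snapshot('wrist');d=w['depth'];t=telemetry.sense();print(t['tcp_pos'],t['finger_gap'])
K=w['camera_matrix'];Rm=cv2.Rodrigues(w['rvec'])[0]
v,u=np.mgrid[0:480,0:640];P=np.stack([(u-K[0,2])/K[0,0]*d,(v-K[1,2])/K[1,1]*d,d],-1)
W=(P-np.ravel(w['tvec']))@Rm
m=(d>0)&(W[...,2]>.06)&(W[...,2]<.18)
for sd in (u<320,u>=320):
    q=W[m&sd];q=q[np.argsort(q[:,2])];print(len(q),q[:200:40].round(4).tolist())
E
```

```text
t: 6.95
tcp_pos: [0.6146, -0.2793, 0.0828]
tool_rot: [0.682, 0.731, 0.0, 0.0]
force: [0.7, -0.3, -0.0]
finger_gap: 0.846
gripper_force: 0.0
[ 0.61454943 -0.27927128  0.08247842] 1.0016166902482513
12596 [[0.5714, -0.2819, 0.1192], [0.5713, -0.2774, 0.1215], [0.5722, -0.2903, 0.1226], [0.5719, -0.2826, 0.1237], [0.5715, -0.2723, 0.1246]]
14114 [[0.7993, -0.2987, 0.06], [0.829, -0.3649, 0.0604], [0.8042, -0.3261, 0.0608], [0.8066, -0.2941, 0.0612], [0.798, -0.3194, 0.0618]]
```

```bash
python3 -m crank '0 .03 .6 0 0 0;0 0 .7 0 0 0;0 0 .6 0 0 0;0 0 .3 0 0 0;0 0 0 0 0 0';python3 -m crank '0 0 .2 0 0 0;0 0 .1 0 0 0;0 0 .1 0 0 0;0 0 .1 0 0 0;0 0 0 0 0 0'
```

```text
t: 8.0
tcp_pos: [0.6144, -0.2784, -0.0075]
tool_rot: [0.682, 0.731, -0.0, -0.002]
force: [-0.1, 0.1, -0.0]
finger_gap: 1.002
gripper_force: 0.0
t: 8.5
tcp_pos: [0.6155, -0.2791, -0.0258]
tool_rot: [0.682, 0.731, -0.0, -0.0]
force: [0.2, 0.5, -0.0]
finger_gap: 1.0
gripper_force: 0.0
```

```bash
python3 -m crank '0 0 0 0 0 0;0 0 0 0 0 0;0 0 0 0 0 0;0 0 0 0 0 0;0 0 0 0 0 0' -1 30;python3 -m crank '0 0 0 0 0 0;0 0 0 0 0 0;0 0 0 0 0 0;0 0 0 0 0 0;0 0 0 0 0 0'; python3 tip.py
```

```text
t: 9.0
tcp_pos: [0.6161, -0.2794, -0.025]
tool_rot: [0.682, 0.731, 0.0, 0.0]
force: [-0.2, 0.5, 3.7]
finger_gap: 0.715
gripper_force: 33.0
t: 9.5
tcp_pos: [0.6161, -0.2795, -0.025]
tool_rot: [0.682, 0.731, 0.0, 0.0]
force: [0.1, -0.5, 5.2]
finger_gap: 0.715
gripper_force: 33.3
tcp [ 0.61611556 -0.27943511 -0.02500327] q [-0.5906  0.8896  1.427  -0.      0.8241 -0.6593]
wrist tip 230 [ 0.6109 -0.2466  0.001 ]
wrist tip 230 [ 0.6177 -0.246   0.0013]
```

```bash
python3 -m crank '0 0 -.3 0 0 0;0 0 -.6 0 0 0;0 0 -.9 0 0 0;0 0 -.9 0 0 0;.2 0 -.9 0 0 0' >/dev/null;python3 -m crank '.5 -.1 -.9 0 0 0;.8 -.1 -.8 0 0 0;.8 -.1 -.6 0 0 0;.8 -.1 -.2 0 0 0;.8 -.1 0 0 0 0' >/dev/null; python3 -m crank '.8 -.1 0 0 0 0;.8 -.1 0 0 0 0;.8 -.1 0 0 0 0;.8 -.1 0 0 0 0;.8 -.1 0 0 0 0' >/dev/null; python3 -m crank '.5 -.1 0 0 0 0;.4 0 0 0 0 0;.2 0 0 0 0 0;0 0 0 0 0 0;0 0 0 0 0 0'
python3 -c "
from h import *
save('wrist','w3')"
```

```text
t: 11.6
tcp_pos: [0.5475, 0.0763, 0.2184]
tool_rot: [0.683, 0.731, -0.0, 0.0]
force: [-0.1, 0.1, -0.3]
finger_gap: 0.715
gripper_force: 33.0
```

View pics/w3.png

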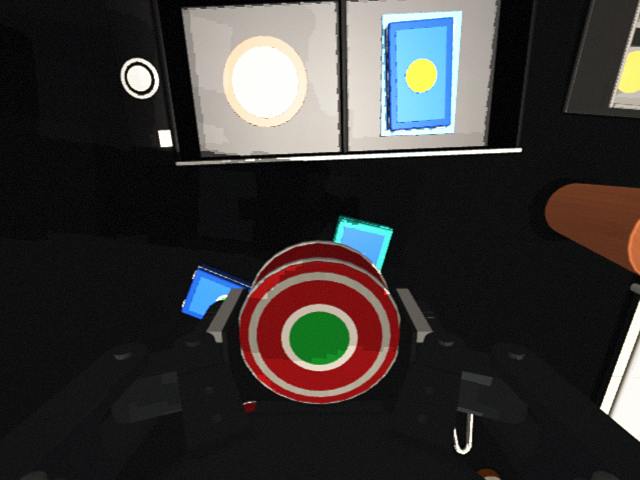

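The nut tin is held level. The wrist view shows the pink liner centred near (265,81), spanning columns 222–308 and rows 36–127. The mint liner corners are (384,13), (462,11), (455,134) and (380,136), and the old tin's dot is at (421,76).

```bash
python3 - <<'E'
from h import *
s=ld('w3');hsv=cv2.cvtColor(s['image'],cv2.COLOR_RGB2HSV)
W=lambda u,v,z:world(s,u,v,z)[:2]
mk=cv2.inRange(hsv,(8,30,150),(25,255,255));mk[:,:210]=0;mk[:,320:]=0;mk[140:]=0
q=np.argwhere(mk)[:,::-1];wc=np.array([W(a,b,.007) for a,b in q],np.float32)
print('pink',cv2.minEnclosingCircle(wc))
mk=cv2.inRange(hsv,(85,15,90),(125,255,255));mk[:,:370]=0;mk[:,475:]=0;mk[145:]=0
q=np.argwhere(mk)[:,::-1];wc=np.array([W(a,b,.007) for a,b in q],np.float32);print('mliner',cv2.minAreaRect(wc))
c=[W(*p,.007) for p in [(384,13),(462,11),(455,134),(380,136)]];print(np.round(c,4),np.mean(c,0))
print('dot',W(421,76,.027))
for p,r in [((176,163),(521,150))]: 
    a,b=W(*p,.06),W(*r,.06);print('wall',a,b,np.degrees(np.arctan2(*(b-a)[::-1])),np.linalg.norm(b-a))
mk=cv2.inRange(hsv,(100,100,60),(125,255,255));mk[:,:370]=0;mk[:,475:]=0;mk[145:]=0
q=np.argwhere(mk)[:,::-1];wc=np.array([W(a,b,.027) for a,b in q],np.float32);print('mtin',cv2.minAreaRect(wc))
E
```

```text
pink ((0.484775573015213, 0.19544993340969086), 0.043236106634140015)
mliner ((0.6390409469604492, 0.21215376257896423), (0.0778471827507019, 0.11337975412607193), 6.170931339263916)
[[0.5972 0.2647]
 [0.6714 0.2715]
 [0.685  0.1596]
 [0.6068 0.1522]] [0.64009883 0.21201526]
dot [0.63575847 0.20897924]
wall [0.41278158 0.11489925] [0.72780282 0.14823314] 6.040261222616669 0.31677993925441994
mtin ((0.6312576532363892, 0.20501817762851715), (0.06746047735214233, 0.10183548927307129), 8.45327377319336)
```

```bash
python3 -m crank '.3 -.1 0 0 0 0;.6 -.3 .2 0 0 0;.6 -.3 .4 0 0 -.0235;.6 -.3 .5 0 0 0;.5 -.2 .6 0 0 0' >/dev/null; python3 -m crank '.4 -.1 .6 0 0 0;.1 -.05 .4 0 0 0;0 0 .2 0 0 0;0 0 0 0 0 0;0 0 0 0 0 0'
python3 -c "
from h import *
go([.4848,.196,-.0165],np.radians(6))"
```

```text
t: 12.65
tcp_pos: [0.4834, 0.1955, 0.103]
tool_rot: [0.669, 0.743, 0.0, 0.0]
force: [1.5, 0.4, -1.2]
finger_gap: 0.716
gripper_force: 33.0
shift units(4cm) [0.009 0.032 2.988] turn deg [ 0.07 -0.    0.  ] units [ 0.0008 -0.      0.    ] q6 0.06511184221651836 gap 0.715668616101747 t 12.65
```

```bash
python3 -m crank '0 .03 .4 0 0 0;0 0 .6 0 0 0;0 0 .7 0 0 0;0 0 .6 0 0 0;0 0 .4 0 0 0' >/dev/null; python3 -m crank '0 0 .1 0 0 0;0 0 .1 0 0 0;0 0 .05 0 0 0;0 0 0 0 0 0;0 0 0 0 0 0'
```

```text
t: 13.65
tcp_pos: [0.4843, 0.196, -0.0148]
tool_rot: [0.669, 0.743, 0.001, 0.0]
force: [-0.1, -0.1, -0.9]
finger_gap: 0.717
gripper_force: 33.0
```

```bash
python3 -m crank '0 0 .04 0 0 0;0 0 .03 0 0 0;0 0 0 0 0 0;0 0 0 0 0 0;0 0 0 0 0 0'; python3 -m crank '0 0 0 0 0 0;0 0 0 0 0 0;0 0 0 0 0 0;0 0 0 0 0 0;0 0 0 0 0 0' 1 30; python3 -m crank '0 0 0 0 0 0;0 0 0 0 0 0;0 0 -.3 0 0 0;0 0 -.6 0 0 0;0 0 -.9 0 0 0' >/dev/null;python3 -m crank '0 0 -.9 0 0 0;0 0 -.9 0 0 0;0 0 -.9 0 0 0;0 0 -.5 0 0 0;0 0 0 0 0 0'
python3 -c "
from h import *
s=save('wrist','w4')
go([.482,-.229,.15],np.radians(6))"
```

```text
t: 14.15
tcp_pos: [0.4839, 0.196, -0.0181]
tool_rot: [0.669, 0.743, 0.0, 0.0]
force: [-0.3, 0.3, 2.8]
finger_gap: 0.713
gripper_force: 33.2
t: 14.65
tcp_pos: [0.4837, 0.1959, -0.0184]
tool_rot: [0.669, 0.743, -0.0, -0.0]
force: [-0.6, 0.2, 0.1]
finger_gap: 0.998
gripper_force: 0.0
t: 15.65
tcp_pos: [0.4859, 0.1964, 0.1858]
tool_rot: [0.669, 0.743, 0.003, 0.003]
force: [0.0, 0.1, -0.3]
finger_gap: 0.999
gripper_force: 0.0
shift units(4cm) [-10.562  -1.185   0.836] turn deg [ 0.24 -0.02  0.05] units [ 0.0027 -0.0002  0.0006] q6 0.06492954812919373 gap 0.9966920322279135 t 15.7
```

View pics/w4.png

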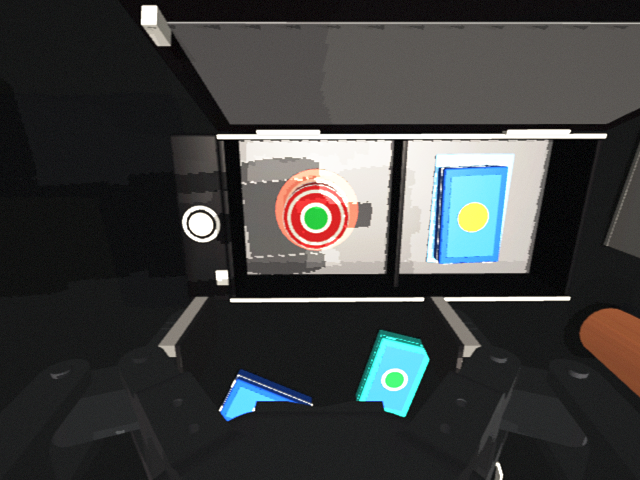

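nut_fresh sits on the pink liner with its lid centre at (316,217). Of the liner ring, columns 275–358 and rows 169–250 are visible. The old mint tin's dot is at (473,217).

Next I check the numbers and go to nut_old.

```bash
python3 -m crank '-.3 0 0 0 0 0;-.6 -.05 0 0 0 0;-.8 -.1 0 0 0 0;-.8 -.1 0 0 0 0;-.8 -.1 0 0 0 0' >/dev/null; python3 -m crank '-.8 -.1 0 0 0 0;-.8 -.1 0 0 0 0;-.8 -.1 0 0 0 0;-.8 -.1 0 0 0 0;-.8 -.1 0 0 0 0' >/dev/null; python3 -m crank '-.8 -.1 .2 0 0 0;-.8 -.1 .4 0 0 0;-.7 -.1 .6 0 0 0;-.5 -.03 .7 0 0 0;-.26 0 .7 0 0 0' 
python3 - <<'E'
from h import *
s=ld('w4');W=lambda u,v,z:world(s,u,v,z).round(4)
print('nf',W(316,217,.032),'liner x',W(275,210,.007),W(358,210,.007),'y',W(316,169,.007),W(316,250,.007))
print('mo',W(473,217,.027), [W(*p,.027) for p in [(442,168),(506,167),(499,261),(438,263)]])
go([.482,-.229,-.023],np.radians(6))
E
```

```text
t: 17.2
tcp_pos: [0.4791, -0.2234, 0.0753]
tool_rot: [0.67, 0.743, -0.0, -0.001]
force: [0.6, -0.3, -0.1]
finger_gap: 0.997
gripper_force: 0.0
nf [0.4847 0.1942 0.032 ] liner x [0.443  0.1915 0.007 ] [0.5271 0.2003 0.007 ] y [0.4803 0.2367 0.007 ] [0.489  0.1531 0.007 ]
mo [0.6362 0.2089 0.027 ] [array([0.5966, 0.2517, 0.027 ]), array([0.6559, 0.2589, 0.027 ]), array([0.673 , 0.1671, 0.027 ]), array([0.612 , 0.1586, 0.027 ])]
shift units(4cm) [-0.149  0.062  2.458] turn deg [-0.09 -0.05 -0.09] units [-0.001  -0.0005 -0.001 ] q6 -0.7502538172614038 gap 0.996716161653089 t 17.2
```

```bash
python3 -m crank '-.1 .05 .5 0 0 0;-.05 0 .7 0 0 0;0 0 .6 0 0 0;0 0 .4 0 0 0;0 0 .2 0 0 0' >/dev/null; python3 -m crank '0 0 .06 0 0 0;0 0 0 0 0 0;0 0 0 0 0 0;0 0 0 0 0 0;0 0 0 0 0 0'
python3 -m crank '0 0 0 0 0 0;0 0 0 0 0 0;0 0 0 0 0 0;0 0 0 0 0 0;0 0 0 0 0 0' -1 30;python3 -m crank '0 0 0 0 0 0;0 0 0 0 0 0;0 0 -.2 0 0 0;0 0 -.6 0 0 0;0 0 -.9 0 0 0'
```

```text
t: 18.2
tcp_pos: [0.4835, -0.2272, -0.0199]
tool_rot: [0.669, 0.744, 0.0, 0.001]
force: [-0.2, -0.7, 0.1]
finger_gap: 0.995
gripper_force: 0.0
t: 18.7
tcp_pos: [0.4832, -0.2269, -0.0201]
tool_rot: [0.669, 0.743, 0.0, 0.0]
force: [0.0, 0.9, 6.3]
finger_gap: 0.711
gripper_force: 31.9
t: 19.2
tcp_pos: [0.4816, -0.2259, 0.0466]
tool_rot: [0.669, 0.743, -0.0, -0.002]
force: [-0.1, -0.2, -1.1]
finger_gap: 0.717
gripper_force: 33.0
```

```bash
python3 -m crank '0 0 -.9 0 0 0;.3 0 -.7 0 0 0;.6 0 -.5 0 0 0;.8 .1 0 0 0 0;.8 .1 0 0 0 0' >/dev/null; python3 -m crank '.8 .1 0 0 0 0;.8 .1 0 0 0 0;.8 .1 0 0 0 0;.8 .1 0 0 0 0;.8 .1 0 0 0 0' >/dev/null; python3 -m crank '.8 .1 0 0 0 0;.8 .1 0 0 0 0;.8 .1 0 0 0 0;.7 .1 0 0 0 0;.4 .1 0 0 0 0' >/dev/null;  python3 -m crank '.2 0 0 0 0 0;.08 0 0 0 0 0;0 0 0 0 0 0;0 0 0 0 0 0;0 0 0 0 0 0' 
python3 - <<'E'
from h import *
w=save('wrist','w5')
hsv=cv2.cvtColor(w['image'],cv2.COLOR_RGB2HSV);mk=cv2.inRange(hsv,(20,150,80),(35,255,255))
k,l,st,c=cv2.connectedComponentsWithStats(mk)
t=telemetry.sense()
for i in range(1,k):
  if st[i,4]>300: print('yellow',c[i],st[i,4],world(w,*c[i]).round(4),world(w,*c[i],t['tcp_pos'][2]+.045).round(4))
print(t['tcp_pos']);go([.4847,.196,.0135],np.radians(6))
E
```

```text
t: 21.2
tcp_pos: [0.4875, 0.1862, 0.1313]
tool_rot: [0.669, 0.743, -0.0, -0.0]
force: [-0.1, -0.2, -0.6]
finger_gap: 0.712
gripper_force: 33.0
yellow [505.075      219.33977273] 880 [0.6347 0.2095 0.0293] [0.5502 0.2357 0.1763]
yellow [318.99973369 331.13395473] 3755 [0.4877 0.1845 0.1788] [0.4879 0.183  0.1763]
[0.48752573 0.18626902 0.13132175]
shift units(4cm) [ 0.25  -0.044  2.946] turn deg [-0.01  0.   -0.02] units [-0.0001  0.0001 -0.0003] q6 0.04642444497759664 gap 0.7141983546848073 t 21.25
```

```bash
python3 -m crank '.15 -.04 .3 0 0 0;.11 0 .6 0 0 0;0 0 .7 0 0 0;0 0 .6 0 0 0;0 0 .4 0 0 0' >/dev/null; python3 -m crank '0 0 .15 0 0 0;0 0 .1 0 0 0;0 0 .05 0 0 0;0 0 0 0 0 0;0 0 0 0 0 0'
```

```text
t: 22.25
tcp_pos: [0.4853, 0.1973, 0.016]
tool_rot: [0.669, 0.743, 0.001, 0.0]
force: [-0.3, -0.0, -0.4]
finger_gap: 0.71
gripper_force: 33.0
```

```bash
python3 -m crank '0 0 .04 0 0 0;0 0 .03 0 0 0;0 0 .02 0 0 0;0 0 0 0 0 0;0 0 0 0 0 0'
```

```text
t: 22.75
tcp_pos: [0.4849, 0.1972, 0.0119]
tool_rot: [0.669, 0.743, 0.0, 0.0]
force: [-0.7, -1.6, 1.8]
finger_gap: 0.711
gripper_force: 33.3
```

```bash
python3 -m crank '0 0 0 0 0 0;0 0 0 0 0 0;0 0 0 0 0 0;0 0 0 0 0 0;0 0 0 0 0 0' 1; python3 -m crank '0 0 0 0 0 0;0 0 -.3 0 0 0;0 0 -.6 0 0 0;0 0 -.9 0 0 0;0 0 -.9 0 0 -.033' >/dev/null; python3 -m crank '0 .3 -.5 0 0 0;0 .6 -.3 0 0 0;0 .8 0 0 0 0;0 .8 0 0 0 0;0 .8 0 0 0 0' >/dev/null; python3 -m crank '0 .4 0 0 0 0;0 0 0 0 0 0;0 0 0 0 0 0;0 0 0 0 0 0;0 0 0 0 0 0'
python3 - <<'E'
from h import *
w=save('wrist','w6')
hsv=cv2.cvtColor(w['image'],cv2.COLOR_RGB2HSV);mk=cv2.inRange(hsv,(20,150,80),(35,255,255))
k,l,st,c=cv2.connectedComponentsWithStats(mk)
for i in range(1,k):
  if st[i,4]>300: print('yellow',c[i],st[i,4],world(w,*c[i]).round(4),world(w,*c[i],.057).round(4),world(w,*c[i],.027).round(4))
go([.636,.209,-.013],np.radians(9.5))
E
```

```text
t: 23.25
tcp_pos: [0.4848, 0.1972, 0.0117]
tool_rot: [0.669, 0.743, -0.0, -0.0]
force: [-0.4, 0.4, -0.5]
finger_gap: 0.996
gripper_force: 0.0
t: 24.75
tcp_pos: [0.6296, 0.2204, 0.1519]
tool_rot: [0.649, 0.761, -0.0, -0.0]
force: [0.1, -0.4, -0.2]
finger_gap: 1.0
gripper_force: 0.0
yellow [131.64688716 234.65564202] 1028 [0.4854 0.1952 0.0595] [0.4841 0.1943 0.057 ] [0.4687 0.1832 0.027 ]
yellow [323.20921544 235.58032379] 803 [0.635  0.2095 0.029 ] [0.6334 0.2173 0.057 ] [0.6351 0.2089 0.027 ]
shift units(4cm) [-0.305  0.109  4.124] turn deg [-0.04  0.   -0.47] units [-0.0005  0.     -0.0052] q6 0.01185270795489941 gap 1.0000471591833546 t 24.8
```

View pics/w6.png

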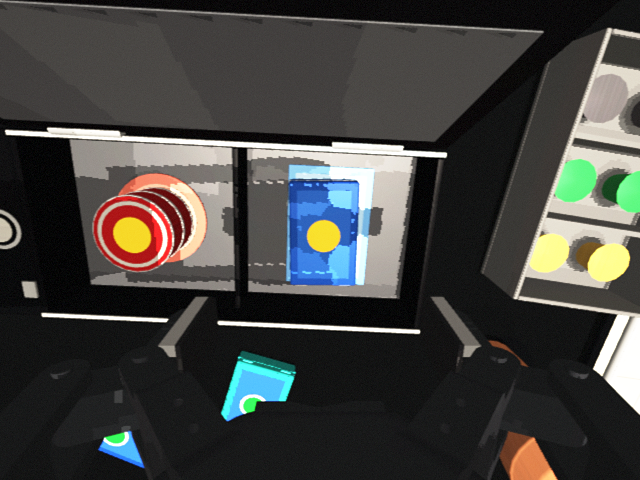

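The nut stack stands well, with its lid at (131,235). The old mint tin lies at (323,236). Grasping it.

```bash
python3 -m crank '-.2 .1 .4 0 0 0;-.1 0 .8 0 0 -.005;0 0 .9 0 0 0;0 0 .8 0 0 0;0 0 .6 0 0 0' >/dev/null; python3 -m crank '0 0 .4 0 0 0;0 0 .2 0 0 0;0 0 .07 0 0 0;0 0 0 0 0 0;0 0 0 0 0 0'
python3 -m crank '0 0 0 0 0 0;0 0 0 0 0 0;0 0 0 0 0 0;0 0 0 0 0 0;0 0 0 0 0 0' -1 30;python3 -m crank '0 0 0 0 0 0;0 0 0 0 0 0;0 0 -.2 0 0 0;0 0 -.6 0 0 0;0 0 -.9 0 0 0';python3 -m crank '0 0 -.9 0 0 0;0 0 -.9 0 0 0;0 0 -.4 0 0 0;0 0 0 0 0 0;0 0 0 0 0 0'
python3 - <<'E'
from h import *
w=save('wrist','w7')
hsv=cv2.cvtColor(w['image'],cv2.COLOR_RGB2HSV);mk=cv2.inRange(hsv,(20,150,80),(35,255,255))
k,l,st,c=cv2.connectedComponentsWithStats(mk)
for i in range(1,k):
  if st[i,4]>300: print('yellow',c[i],st[i,4],world(w,*c[i]).round(4))
go([.55,-.23,.10],np.radians(6))
E
```

```text
t: 25.8
tcp_pos: [0.6379, 0.2094, -0.0138]
tool_rot: [0.646, 0.763, 0.001, 0.001]
force: [0.1, 0.3, 0.1]
finger_gap: 0.999
gripper_force: 0.0
t: 26.3
tcp_pos: [0.6376, 0.2094, -0.0139]
tool_rot: [0.646, 0.763, 0.001, 0.001]
force: [-0.4, -0.6, 5.6]
finger_gap: 0.696
gripper_force: 33.8
t: 26.8
tcp_pos: [0.6344, 0.2088, 0.0512]
tool_rot: [0.646, 0.763, -0.002, -0.002]
force: [0.2, -0.4, 0.2]
finger_gap: 0.692
gripper_force: 33.0
t: 27.3
tcp_pos: [0.6361, 0.2091, 0.1405]
tool_rot: [0.646, 0.763, -0.0, -0.0]
force: [-0.1, -0.8, -0.3]
finger_gap: 0.691
gripper_force: 33.1
yellow [114.60806175 221.53430532] 1166 [0.485  0.195  0.0589]
yellow [318.95788006 319.18549512] 3585 [0.636  0.21   0.1834]
shift units(4cm) [-10.473  -3.91    0.998] turn deg [-0.17  0.    3.46] units [-0.0019  0.      0.0385] q6 -0.01418454547483376 gap 0.693195687309211 t 27.35
```

View pics/w7.png

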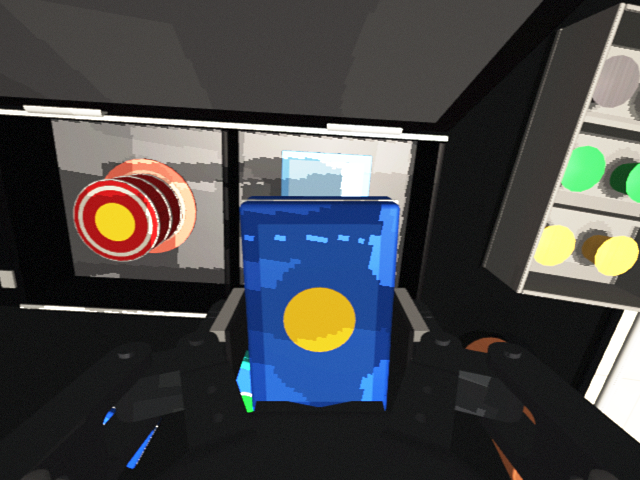

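```bash
python3 -m crank '-.4 -.1 0 0 0 0;-.8 -.3 0 0 0 0;-.8 -.3 0 0 0 0;-.8 -.3 0 0 0 0;-.8 -.3 0 0 0 0' >/dev/null; python3 -m crank '-.8 -.3 0 0 0 0;-.8 -.3 0 0 0 0;-.8 -.3 0 0 0 0;-.8 -.3 0 0 0 0;-.8 -.3 0 0 0 0' >/dev/null; python3 -m crank '-.8 -.3 0 0 0 0;-.8 -.3 .2 0 0 0;-.6 -.3 .5 0 0 0;-.4 -.1 .8 0 0 0;-.2 0 .8 0 0 0' >/dev/null; python3 -m crank '0 0 .8 0 0 0;0 0 .4 0 0 0;0 0 .2 0 0 0;0 0 0 0 0 0;0 0 0 0 0 0'
```

```text
t: 29.35
tcp_pos: [0.5559, -0.2264, -0.0062]
tool_rot: [0.646, 0.763, 0.0, 0.001]
force: [0.1, 1.5, -0.1]
finger_gap: 0.695
gripper_force: 33.1
```

```bash
python3 -m crank '0 0 .2 0 0 0;0 0 .1 0 0 0;0 0 .05 0 0 0;0 0 .02 0 0 0;0 0 0 0 0 0'; python3 -m crank '0 0 0 0 0 0;0 0 0 0 0 0;0 0 0 0 0 0;0 0 0 0 0 0;0 0 0 0 0 0' 1; python3 -m crank '0 0 0 0 0 0;0 0 -.3 0 0 0;0 0 -.6 0 0 0;0 0 -.9 0 0 0;0 0 -.9 0 0 0'; python3 -m crank '0 0 -.9 0 0 -.08;0 0 -.7 0 0 -.08;0 0 0 0 0 -.08;0 0 0 0 0 -.08;0 0 0 0 0 -.08'>/dev/null;  python3 -m crank '0 0 0 0 0 -.08;0 0 0 0 0 -.08;0 0 0 0 0 -.08;0 0 0 0 0 0;0 0 0 0 0 0'
python3 - <<'E'
from h import *
w=save('wrist','w8')
hsv=cv2.cvtColor(w['image'],cv2.COLOR_RGB2HSV);mk=cv2.inRange(hsv,(20,150,80),(35,255,255))
k,l,st,c=cv2.connectedComponentsWithStats(mk)
for i in range(1,k):
  if st[i,4]>300: print('yellow',c[i],st[i,4],world(w,*c[i]).round(4),world(w,*c[i],.02).round(4))
go([.449,-.048,.14],np.radians(68.3))
E
```

```text
t: 29.85
tcp_pos: [0.5554, -0.226, -0.0209]
tool_rot: [0.646, 0.763, 0.0, 0.0]
force: [-2.0, 1.3, 4.9]
finger_gap: 0.694
gripper_force: 33.7
t: 30.35
tcp_pos: [0.5552, -0.2261, -0.022]
tool_rot: [0.646, 0.763, -0.0, -0.0]
force: [-0.2, -0.3, -0.1]
finger_gap: 1.001
gripper_force: 0.0
t: 30.85
tcp_pos: [0.5549, -0.2259, 0.0876]
tool_rot: [0.646, 0.763, -0.0, -0.0]
force: [0.7, -0.5, 0.1]
finger_gap: 1.005
gripper_force: 0.0
t: 31.85
tcp_pos: [0.5553, -0.2261, 0.1507]
tool_rot: [0.2, 0.98, -0.0, 0.0]
force: [-0.7, 0.0, 1.1]
finger_gap: 0.997
gripper_force: 0.0
yellow [320.14670256 221.04306864] 743 [ 0.5552 -0.2255  0.0228] [ 0.5558 -0.2257  0.02  ]
shift units(4cm) [4.189 3.057 0.263] turn deg [-0.    0.03 -1.36] units [-0.      0.0003 -0.0151] q6 -1.7413181287519042 gap 1.0003853526603477 t 31.9
```

Old mint tin stashed at (0.555,-0.226). Now mint_fresh.

```bash
python3 -m crank '.4 .3 0 0 0 -.015;.7 .5 0 0 0 0;.7 .5 0 0 0 0;.7 .5 0 0 0 0;.7 .5 0 0 0 0' >/dev/null; python3 -m crank '.6 .45 0 0 0 0;.25 .3 0 0 0 0;0 0 0 0 0 0;0 0 0 0 0 0;0 0 0 0 0 0'
python3 - <<'E'
from h import *
w=save('wrist','w9')
go([.449,-.048,-.021],np.radians(68.3))
hsv=cv2.cvtColor(w['image'],cv2.COLOR_RGB2HSV);mk=cv2.inRange(hsv,(103,120,50),(125,255,255))
k,l,st,c=cv2.connectedComponentsWithStats(mk)
for i in range(1,k):
  if st[i,4]>800: 
    wc=np.array([world(w,a,b,.02)[:2] for b,a in np.argwhere(l==i)],np.float32);print(c[i],st[i,4],cv2.minAreaRect(wc))
E
```

```text
t: 32.9
tcp_pos: [0.4517, -0.0542, 0.1503]
tool_rot: [0.188, 0.982, -0.0, 0.001]
force: [-0.0, -0.1, -0.3]
finger_gap: 0.998
gripper_force: 0.0
shift units(4cm) [0.119 0.122 4.28 ] turn deg [-0.01  0.1   0.05] units [-0.0001  0.0011  0.0005] q6 -1.5586383383301148 gap 1.0024569435254929 t 32.95
[322.95430054 200.38894432] 5011 ((0.44834575057029724, -0.04914918541908264), (0.06151064485311508, 0.09665516018867493), 69.7353515625)
```

View pics/w9.png

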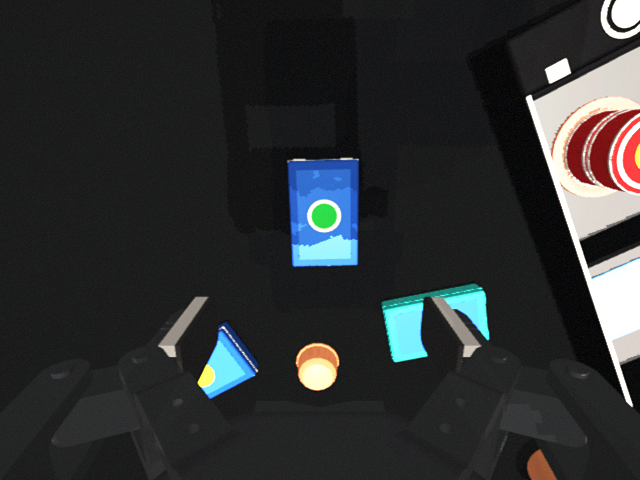

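mint_fresh is at (323,215), plain blue with a green dot and square to the fingers.

```bash
python3 -m crank '.12 .09 .4 0 0 -.015;0 0 .8 0 0 0;0 0 .9 0 0 0;0 0 .8 0 0 0;0 0 .6 0 0 0' >/dev/null; python3 -m crank '0 0 .4 0 0 0;0 0 .2 0 0 0;0 0 .15 0 0 0;0 0 0 0 0 0;0 0 0 0 0 0'
python3 -m crank '0 0 0 0 0 0;0 0 0 0 0 0;0 0 0 0 0 0;0 0 0 0 0 0;0 0 0 0 0 0' -1 30;python3 -m crank '0 0 0 0 0 0;0 0 0 0 0 0;0 0 -.2 0 0 0;0 0 -.6 0 0 0;0 0 -.9 0 0 0';python3 -m crank '0 0 -.9 0 0 .08;0 0 -.9 0 0 .08;0 0 -.4 0 0 .08;0 0 0 0 0 .08;0 0 0 0 0 .08'>/dev/null;python3 -m crank '0 0 0 0 0 .08;0 0 0 0 0 .08;0 0 0 0 0 .08;0 0 0 0 0 .06;0 0 0 0 0 0'
python3 - <<'E'
from h import *
go([.6395,.212,.10],np.radians(6.1))
E
```

```text
t: 33.95
tcp_pos: [0.4473, -0.0481, -0.0194]
tool_rot: [0.176, 0.984, -0.0, 0.001]
force: [-0.3, 0.1, 0.6]
finger_gap: 1.0
gripper_force: 0.0
t: 34.45
tcp_pos: [0.4473, -0.0479, -0.019]
tool_rot: [0.176, 0.984, -0.0, 0.001]
force: [-0.1, 0.9, 6.4]
finger_gap: 0.692
gripper_force: 32.2
t: 34.95
tcp_pos: [0.4454, -0.0473, 0.048]
tool_rot: [0.176, 0.984, 0.0, -0.002]
force: [0.2, -0.2, -0.7]
finger_gap: 0.691
gripper_force: 33.0
t: 35.95
tcp_pos: [0.4464, -0.0475, 0.1365]
tool_rot: [0.664, 0.748, -0.0, -0.0]
force: [-0.6, -0.6, -0.8]
finger_gap: 0.699
gripper_force: 33.0
shift units(4cm) [5.872 5.561 0.911] turn deg [-0.01 -0.    0.69] units [-0.0001 -0.      0.0077] q6 -0.47444649857631166 gap 0.6990551096982476 t 35.95
```

```bash
python3 -m crank '.3 .3 0 0 0 .008;.6 .55 0 0 0 0;.7 .65 0 0 0 0;.7 .65 0 0 0 0;.7 .65 0 0 0 0' >/dev/null; python3 -m crank '.7 .65 0 0 0 0;.7 .65 0 0 0 0;.7 .65 0 0 0 0;.5 .5 0 0 0 0;.27 .31 0 0 0 0' >/dev/null;python3 -m crank '0 0 0 0 0 0;0 0 0 0 0 0;0 0 0 0 0 0;0 0 0 0 0 0;0 0 0 0 0 0' 
python3 - <<'E'
from h import *
w=save('wrist','w10')
hsv=cv2.cvtColor(w['image'],cv2.COLOR_RGB2HSV);mk=cv2.inRange(hsv,(45,120,60),(75,255,255))
k,l,st,c=cv2.connectedComponentsWithStats(mk)
for i in range(1,k):
  if st[i,4]>1500: print('green',c[i],st[i,4],world(w,*c[i]).round(4))
go([.6395,.212,-.0105],np.radians(6.1))
E
```

```text
t: 37.45
tcp_pos: [0.6427, 0.2084, 0.1363]
tool_rot: [0.669, 0.743, -0.0, -0.0]
force: [-1.0, -0.3, -0.2]
finger_gap: 0.69
gripper_force: 33.0
green [318.93652297 322.27759356] 2111 [0.6428 0.2072 0.1778]
shift units(4cm) [ 0.093 -0.072  3.67 ] turn deg [-0.01  0.   -0.09] units [-0.0001  0.     -0.001 ] q6 0.043991972053145235 gap 0.6911001436205366 t 37.5
```

View pics/w10.png

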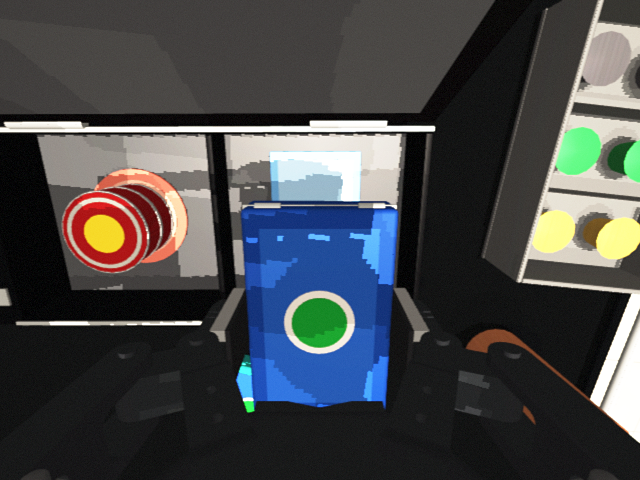

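```bash
python3 -c "
from h import *
w=ld('w10');print(world(w,271,152,.007),world(w,361,152,.007))"
python3 -m crank '.11 -.07 .3 0 0 0;0 0 .6 0 0 0;0 0 .8 0 0 0;0 0 .8 0 0 0;0 0 .5 0 0 0' >/dev/null; python3 -m crank '0 0 .3 0 0 0;0 0 .1 0 0 0;0 0 .1 0 0 0;0 0 .05 0 0 0;0 0 0 0 0 0'
```

```text
[0.59675081 0.26291602 0.007     ] [0.67131642 0.27078653 0.007     ]
t: 38.5
tcp_pos: [0.6404, 0.2135, -0.0051]
tool_rot: [0.669, 0.743, 0.001, 0.0]
force: [0.0, 0.6, -0.5]
finger_gap: 0.692
gripper_force: 33.0
```

```bash
python3 -m crank '0 0 .08 0 0 0;0 0 .06 0 0 0;0 0 .04 0 0 0;0 0 0 0 0 0;0 0 0 0 0 0'
```

```text
t: 39.0
tcp_pos: [0.64, 0.2134, -0.0119]
tool_rot: [0.669, 0.743, 0.0, 0.0]
force: [-1.6, -0.2, 4.7]
finger_gap: 0.694
gripper_force: 33.6
```

```bash
python3 -m crank '0 0 0 0 0 0;0 0 0 0 0 0;0 0 0 0 0 0;0 0 0 0 0 0;0 0 0 0 0 0' 1; python3 -m crank '0 0 0 0 0 0;0 0 -.3 0 0 0;0 0 -.6 0 0 0;0 0 -.9 0 0 0;0 0 -.9 0 0 0'>/dev/null; python3 -m crank '0 0 -.9 0 0 0;0 0 -.5 0 0 0;0 0 0 0 0 0;0 0 0 0 0 0;0 0 0 0 0 0'
python3 - <<'E'
from h import *
w=save('wrist','w11')
hsv=cv2.cvtColor(w['image'],cv2.COLOR_RGB2HSV);mk=cv2.inRange(hsv,(45,120,60),(75,255,255));mk[:,470:]=0
k,l,st,c=cv2.connectedComponentsWithStats(mk)
for i in range(1,k):
  if st[i,4]>250: print('green',c[i],st[i,4],world(w,*c[i]).round(4),world(w,*c[i],.027).round(4))
mk=cv2.inRange(hsv,(103,120,50),(125,255,255))
k,l,st,c=cv2.connectedComponentsWithStats(mk)
for i in range(1,k):
  if st[i,4]>2500: 
    wc=np.array([world(w,a,b,.027)[:2] for b,a in np.argwhere(l==i)],np.float32);print(c[i],st[i,4],cv2.minAreaRect(wc))
go([.5555,-.226,.10],np.radians(9.5))
E
```

```text
t: 39.5
tcp_pos: [0.6397, 0.2134, -0.0133]
tool_rot: [0.669, 0.743, -0.0, -0.0]
force: [0.1, -0.5, 0.0]
finger_gap: 0.999
gripper_force: 0.0
t: 40.5
tcp_pos: [0.6385, 0.2132, 0.1494]
tool_rot: [0.669, 0.743, -0.001, -0.001]
force: [-0.4, -0.4, -0.3]
finger_gap: 1.0
gripper_force: 0.0
green [321.25349301 225.21756487] 501 [0.6403 0.2117 0.0291] [0.6404 0.2111 0.027 ]
[318.40385314 222.52562704] 5502 ((0.6408254504203796, 0.21189837157726288), (0.06126183271408081, 0.09507358074188232), 5.170942783355713)
shift units(4cm) [-10.699  -3.214   1.241] turn deg [-0.21  0.   -3.45] units [-0.0023  0.     -0.0384] q6 0.05101742461504778 gap 1.000779230849523 t 40.55
```

View pics/w11.png

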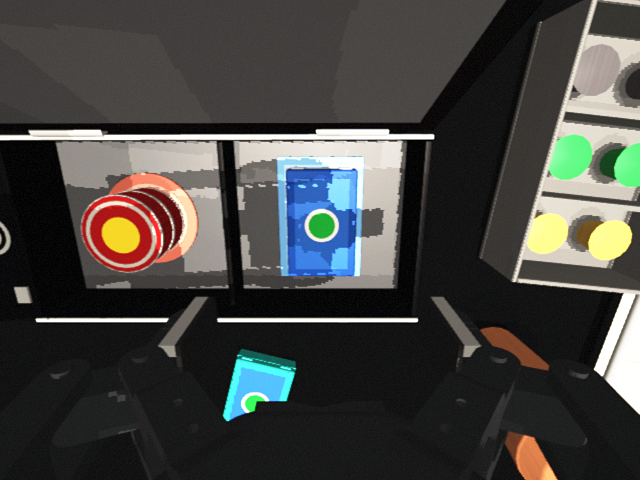

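mint_fresh lies square on its liner, dot at (321,225), measured at (0.6405,0.2115). Fetching the old mint tin.

```bash
python3 -m crank '-.4 -.1 0 0 0 0;-.8 -.25 0 0 0 0;-.8 -.25 0 0 0 0;-.8 -.25 0 0 0 0;-.8 -.25 0 0 0 0' >/dev/null; python3 -m crank '-.8 -.25 0 0 0 0;-.8 -.25 0 0 0 0;-.8 -.25 0 0 0 0;-.8 -.25 0 0 0 0;-.8 -.25 0 0 0 0' >/dev/null; python3 -m crank '-.8 -.25 0 0 0 0;-.8 -.25 .2 0 0 0;-.8 -.25 .4 0 0 0;-.5 -.1 .4 0 0 0;-.2 0 .2 0 0 -.038' >/dev/null; python3 -m crank '0 0 0 0 0 0;0 0 0 0 0 0;0 0 0 0 0 0;0 0 0 0 0 0;0 0 0 0 0 0'
python3 - <<'E'
from h import *
go([.5555,-.226,-.020],np.radians(9.5))
E
```

```text
t: 42.55
tcp_pos: [0.5579, -0.2251, 0.1035]
tool_rot: [0.646, 0.763, 0.0, 0.0]
force: [-0.2, 0.0, 0.4]
finger_gap: 1.003
gripper_force: 0.0
shift units(4cm) [-0.01  -0.065  3.087] turn deg [0.03 0.03 0.02] units [0.0004 0.0003 0.0002] q6 -0.7352318296979646 gap 1.0030834160235738 t 42.55
```

```bash
python3 -m crank '0 -.06 .4 0 0 0;0 0 .7 0 0 0;0 0 .8 0 0 0;0 0 .6 0 0 0;0 0 .3 0 0 0' >/dev/null; python3 -m crank '0 0 .15 0 0 0;0 0 .1 0 0 0;0 0 .04 0 0 0;0 0 0 0 0 0;0 0 0 0 0 0'
python3 -m crank '0 0 0 0 0 0;0 0 0 0 0 0;0 0 0 0 0 0;0 0 0 0 0 0;0 0 0 0 0 0' -1 30;python3 -m crank '0 0 0 0 0 0;0 0 0 0 0 0;0 0 -.2 0 0 0;0 0 -.6 0 0 0;0 0 -.9 0 0 0'>/dev/null;python3 -m crank '0 0 -.9 0 0 0;0 0 -.9 0 0 0;0 0 -.4 0 0 0;0 0 0 0 0 .04;0 0 0 0 0 0'
python3 - <<'E'
from h import *
go([.6405,.2115,.136],np.radians(5.7))
E
```

```text
t: 43.55
tcp_pos: [0.5558, -0.2264, -0.0198]
tool_rot: [0.646, 0.763, 0.0, 0.001]
force: [0.4, -0.3, 0.4]
finger_gap: 1.001
gripper_force: 0.0
t: 44.05
tcp_pos: [0.5555, -0.2263, -0.0201]
tool_rot: [0.646, 0.763, 0.0, 0.0]
force: [-0.7, 0.0, 4.4]
finger_gap: 0.692
gripper_force: 33.5
t: 45.05
tcp_pos: [0.5553, -0.2261, 0.1362]
tool_rot: [0.67, 0.742, 0.0, 0.001]
force: [-0.7, 0.7, -0.2]
finger_gap: 0.696
gripper_force: 32.8
shift units(4cm) [1.0666e+01 3.2380e+00 1.0000e-03] turn deg [0.06 0.05 0.18] units [0.0006 0.0005 0.002 ] q6 -0.6754585308112484 gap 0.695781185616371 t 45.05
```

```bash
python3 -m crank '.4 .1 0 0 0 0;.8 .25 0 0 0 0;.8 .25 0 0 0 0;.8 .25 0 0 0 0;.8 .25 0 0 0 0' >/dev/null; python3 -m crank '.8 .25 0 0 0 0;.8 .25 0 0 0 0;.8 .25 0 0 0 0;.8 .25 0 0 0 0;.8 .25 0 0 0 0' >/dev/null; python3 -m crank '.8 .25 0 0 0 0;.8 .25 0 0 0 0;.6 .2 0 0 0 0;.5 .1 0 0 0 0;.2 0 0 0 0 0' >/dev/null; python3 -m crank '0 0 0 0 0 0;0 0 0 0 0 0;0 0 0 0 0 0;0 0 0 0 0 0;0 0 0 0 0 0'
python3 - <<'E'
from h import *
w=save('wrist','w12')
hsv=cv2.cvtColor(w['image'],cv2.COLOR_RGB2HSV);mk=cv2.inRange(hsv,(20,150,80),(35,255,255))
k,l,st,c=cv2.connectedComponentsWithStats(mk)
for i in range(1,k):
  if st[i,4]>1500: print('yellow',c[i],st[i,4],world(w,*c[i]).round(4))
go([.6405,.2115,.008],np.radians(5.7))
E
```

```text
t: 47.05
tcp_pos: [0.6378, 0.2036, 0.1355]
tool_rot: [0.67, 0.742, 0.0, 0.0]
force: [-1.1, 0.7, -0.2]
finger_gap: 0.692
gripper_force: 32.8
yellow [318.92554992 317.51522843] 3546 [0.6377 0.2048 0.1773]
shift units(4cm) [0.184 0.088 3.186] turn deg [0.   0.   0.11] units [0.     0.     0.0012] q6 0.04143563589118924 gap 0.6968085361748676 t 47.1
```

```bash
python3 -m crank '.16 .09 .3 0 0 0;0 0 .6 0 0 0;0 0 .8 0 0 0;0 0 .6 0 0 0;0 0 .4 0 0 0' >/dev/null; python3 -m crank '0 0 .2 0 0 0;0 0 .1 0 0 0;0 0 .1 0 0 0;0 0 0 0 0 0;0 0 0 0 0 0'; python3 -m crank '0 0 .04 0 0 0;0 0 .03 0 0 0;0 0 0 0 0 0;0 0 0 0 0 0;0 0 0 0 0 0'
```

```text
t: 48.1
tcp_pos: [0.6413, 0.2114, 0.0123]
tool_rot: [0.67, 0.742, 0.001, 0.001]
force: [0.7, -0.4, -1.0]
finger_gap: 0.692
gripper_force: 32.8
t: 48.6
tcp_pos: [0.6406, 0.2113, 0.0086]
tool_rot: [0.67, 0.742, 0.0, 0.0]
force: [-0.7, -0.3, -0.4]
finger_gap: 0.693
gripper_force: 32.8
```

```bash
python3 -m crank '0 0 .03 0 0 0;0 0 .02 0 0 0;0 0 0 0 0 0;0 0 0 0 0 0;0 0 0 0 0 0'; python3 -m crank '0 0 0 0 0 0;0 0 0 0 0 0;0 0 0 0 0 0;0 0 0 0 0 0;0 0 0 0 0 0' 1; python3 -m crank '0 0 0 0 0 0;0 0 -.3 0 0 0;0 0 -.6 0 0 0;0 0 -.9 0 0 0;0 0 -.9 0 0 0'>/dev/null; python3 -m crank '0 0 -.9 0 0 0;-.3 0 -.5 0 0 0;-.6 -.4 0 0 0 0;-.6 -.4 0 0 0 0;-.4 -.4 0 0 0 0'>/dev/null; python3 -m crank '-.3 -.4 0 0 0 0;0 0 0 0 0 0;0 0 0 0 0 0;0 0 0 0 0 0;0 0 0 0 0 0'
python3 - <<'E'
from h import *
w=save('wrist','w13')
hsv=cv2.cvtColor(w['image'],cv2.COLOR_RGB2HSV);mk=cv2.inRange(hsv,(20,150,80),(35,255,255))
k,l,st,c=cv2.connectedComponentsWithStats(mk)
for i in range(1,k):
  if st[i,4]>250: print('yellow',c[i],st[i,4],world(w,*c[i]).round(4))
mk=cv2.inRange(hsv,(103,120,50),(125,255,255))
k,l,st,c=cv2.connectedComponentsWithStats(mk)
for i in range(1,k):
  if st[i,4]>2500: 
    wc=np.array([world(w,a,b,.047)[:2] for b,a in np.argwhere(l==i)],np.float32);print(c[i],st[i,4],cv2.minAreaRect(wc))
E
```

```text
t: 49.1
tcp_pos: [0.6407, 0.2113, 0.007]
tool_rot: [0.67, 0.742, 0.0, 0.0]
force: [-1.7, -0.4, 4.4]
finger_gap: 0.695
gripper_force: 33.3
t: 49.6
tcp_pos: [0.6405, 0.2113, 0.0063]
tool_rot: [0.67, 0.742, -0.0, -0.0]
force: [-0.3, 0.3, -0.1]
finger_gap: 0.998
gripper_force: 0.0
t: 51.1
tcp_pos: [0.5867, 0.1179, 0.1707]
tool_rot: [0.67, 0.743, 0.0, 0.0]
force: [0.2, 0.1, -0.4]
finger_gap: 1.003
gripper_force: 0.0
yellow [196.28194888 114.69329073] 1252 [0.4853 0.1951 0.0596]
yellow [406.55637255 114.08333333] 408 [0.6465 0.2129 0.049 ]
[394.91150972 108.75455904] 3345 ((0.6388890743255615, 0.21149440109729767), (0.06311408430337906, 0.09418711811304092), 5.925657272338867)
```

View pics/w13.png

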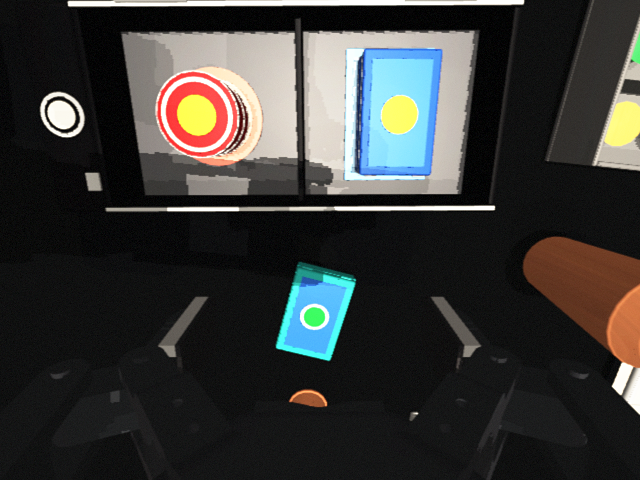

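Both stacks stand square. The old nut lid is at (196,115) and the old mint lid at (399,115), at the right heights of 60 mm and 49 mm. The gripper is clear, so I hand in.

```bash
python3 -c "
from station import manip
print(manip.sign_off())"
```

```text
the job is handed in; nothing more can be done
None
```

Job handed in at about 51 s: both stacks are on their liners with the fresh tin at the bottom and the older tin on top; the last wrist picture shows both square and lid up, the glass, tongs and cap were not touched as far as I could tell, and the sign-off gave no verdict.

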